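# Free the jammed cheese basket and set out the press gear to drain

### The arm

A 6-joint arm with a two-finger parallel gripper is mounted at the origin on the work surface. World frame = base frame: x ahead of the robot, y to its left, z up, the work surface at z = 0. Lengths are in m, angles in rad, forces in N, time in s.
With the tool pointing down it reaches from about 0.275 to 0.875 m from the base axis. Payload 12.5 kg.
Tool frame: the origin (TCP) lies between the finger pads; the fingertips stand 8 mm ahead of it and the grasp point (between the pads) lies 11 mm behind it; z points along the fingers, y is the line along which they close (so a half turn about z gives the same grasp; the last joint's range is limited). The gripper opens to 85 mm and grips with 20 to 120 N. Pads are 22 mm wide; open, the fingers measure 114 mm over their backs; the gripper's body (76 mm by 85 mm) begins 54 mm behind the grasp point. The pads swing forward as they close: fully open they stand 13 mm farther back than shut.
Start: joints at [-1.214, 0.351, 1.652, -0, 1.139, -0.085], TCP at [0.235, -0.497, 0.239] pointing down, gripper open.
Joint ranges: [-2.75, 2.75], [-0.79, 2.1], [0.01, 2.65], [-1.57, 4.71], [0.07, 3.14], [-2.87, 2.87]. Speed limits (rad/s): [2.22, 2.22, 2.79, 3.14, 3.14, 3.14].

### API

Orientations are given as a unit quaternion [w, x, y, z].
In Python, from plant import arm gives the robot as it stands.
- The arm moves only by the tool drive_tool, never from a script. Its argument "increments" is a list of rows, each a list of 2 entries, a list of its own where there are three numbers: the shift along the world's x, y, z each as a share of 20 mm, from -1 to 1, then the turn, a rotation vector about the world's x, y, z each as a share of 0.1 rad, from -1 to 1. In form: [[[tx, ty, tz], [wx, wy, wz]], ...]. A call has 1 to 12 rows; each row shifts and turns the commanded pose from where the row before left it; what a row does not reach is not made up. A row lasts 1/10 s, in which the tool goes at most 50 mm and 8.59 degrees, less where a joint would pass 70% of its speed; a pose out of reach is approached as far as the arm can. A call with a number of a shift or a turn outside -1 to 1 is refused whole. A call with a gripper value outside its range is refused whole. "hand" is the closure in counts, from 0 (fully open) to 255 (shut), set as the call begins (left out, the last holds). The fingers move at their own pace and stop on an object; the grip force is fixed at half the most. Time passes only in rows, so rows that do not move let the fingers close. It gives the time, the measured TCP pose, the force, the opening and the grip force at its end, in the units of the state.
- arm.observe(): the state, without advancing time (a new reading comes with each control period).
- arm.snapshot(name): name is "side" or "top"; returns the picture (420x560x3 uint8, blue, green, red); there is no depth.
- arm.camera_model(name): a dict with "fx", "fy", "cx", "cy" (pixels), "R" (3x3) and "t" (3): a world point X has camera coordinates R X + t. Camera axes: x right, y down, z forward; pixel columns grow to the right and rows downward; lengths in m; the calibration is good to about 2 mm. A picture is of the moment at which its call begins. camera_model takes no time and is no camera call.
- arm.finish_job(): hands the job in; it is judged then, once.
The state is a dict: "clock": time; "qpos": joint angles; "dq": joint speeds; "joint_torque": joint torques, N m; "ee_pos": TCP position; "ee_rot": TCP orientation; "wrist_force": force on the tool from outside, world axes, zero at the start; "torque": the same for the moment, N m; "opening": finger opening in m; "grasp_force": force on a finger pad.
Only numpy, scipy, OpenCV 4.12 (cv2) and the standard library are available. Lean on these libraries where they do the work, as an engineer would, in place of code of your own. Each camera call takes 0.05 s, during which the arm holds its last target. There are 200 camera calls.

### The job

Set out the press gear to drain: first push the tall press block over the near edge of the draining board so that it lies flat on its side on the board. Then free the basket mould that is jammed in its holder - grip the rim, twist it until its two lugs are clear of the catches, pull it straight up - and stand it upright on the board with its whole foot on it, setting it down rather than dropping it. Leave the cups, tub, jar and brush where they are.

Things in the scene. Friction and masses are not known exactly. Their poses are not given: they have to be found in the camera images.
- board: Draining board, fixed grey slab 240 mm (its x) by 340 mm (y), 20 mm thick, dark slots on top. Origin at the centre of its underside, on the table; top at z = 20 mm. x points away from the robot; the near long edge (x = -120 mm) is the step the block tips over. Small cups stand on its two far corners.
- block_mid (a point): Centre of the press block, a hollow steel bar 70 x 70 x 150 mm, 0.5 to 0.85 kg. It starts on end (z up) on the table, 3 to 8 mm from the board's near edge, about square to it, some 65 mm left or right of the board's middle. Pushed near its top towards the board it tips over the step and falls flat on the board.
- holder: Basket holder, fixed, dark steel, left or right of the board, yaw within 52 degrees: base plate 160 x 130 x 12 mm, ring of 108 mm bore, its top 70 mm above the table. Origin: centre of the underside. At its +x and -x sides two hooked catches, 24 mm wide, from 56 mm radius outwards, top 92 mm above the table, reach over the basket's lugs with 2 mm of play.
- basket_mid (a point): Centre, half-way up, of the basket mould: round white beaker, 100 mm across, 130 mm tall, wall 8 mm, open top, 118 mm deep, 0.18 to 0.29 kg, z up. Two lugs stick out along its x and -x to 66 mm radius, at this height. It starts upright in the holder, foot 12 mm above the table, lugs under the catches (within 5 degrees); its rim is 50 mm above the catches.
- basket_rim (a point): Point on the basket's rim, top edge, mid-wall (46 mm radius), on its +y side, midway between the lugs: pinch the wall here or opposite, one finger inside. Sprung rubber in the holder clamps the foot for the first 10 mm of lift: 15 N at most to turn or pull. Turned 30 to 150 degrees either way about its axis, the lugs clear the catches and it pulls straight up.
- cup_a_in (a point): Small white cup, 70 mm across, 85 mm tall, standing on the table at the near edge of the board beside the block; inner floor. Leave alone.
- cup_b_in (a point): Same cup, on the far left corner of the board. Leave alone.
- cup_c_in (a point): Same cup, on the far right corner of the board. Leave alone.
- tub_in (a point): White rectangular tub 110 x 170 x 85 mm on the side of the board opposite the holder; inner floor. Leave alone.
- jar_mid (a point): Centre of an amber jar 72 mm across, 110 mm tall, left of the board. Leave alone.
- brush_grip (a point): Handle of a brush lying right of the board. Leave alone.
There are look-alikes about, which are no part of the job. What is shaped like the holder but purple or yellow is not meant.

How it is judged:
By the outcome, as a careful person would: the job done as asked, in the order asked, and still so for the second after the job is handed in, with the robot touching nothing.
It also fails if it takes over 51 s, if anything falls off the work surface, if the arm or the gripper's body presses on something with over 40 N, if the wrist force passes 120 N, or if a joint passes its speed limit or range.

## Working session

There is one attempt and no reset: what is moved stays moved. The work goes in short steps, Python scripts to look and compute and a tool call to move; the robot and the scene stay as the last step left them, time stands still between calls to the robot, and variables do not carry over. Pictures are saved under pics/ and viewed, at most 10 in all, crops included, and the job is handed in when it is done.

Besides the shell and the picture viewer there is one more tool, called as name([rows], argument=value, ...), one row to a line, values as JSON. drive_tool: Moves the arm, as the interface text tells. Shift numbers are shares of 20 mm and turn numbers shares of 0.1 rad, none past 1 either way. Its arguments: {"type":"object","properties":{"increments":{"type":"array"},"hand":{"type":"number"}},"required":["increments"]}

```bash
mkdir -p pics; ls
python3 - <<'E'
from plant import arm
import cv2
for n in("top","side"):
    cv2.imwrite(f"pics/{n}0.png",arm.snapshot(n)); m=arm.camera_model(n); print(n,m)
s=arm.observe(); print(s)
E
```

```text
pics
top {'fx': 467.29514966263673, 'fy': 467.29514966263673, 'cx': 275.6297674823534, 'cy': 210.5766586397916, 'R': array([[ 0.01945654, -0.99972044,  0.0134343 ],
       [-0.99718695, -0.02037654, -0.07213175],
       [ 0.07238533, -0.01199308, -0.99730463]]), 't': array([0.00233959, 0.52856159, 1.63088999])}
side {'fx': 406.5491131910453, 'fy': 406.5491131910453, 'cx': 271.47265492762244, 'cy': 203.10648201380752, 'R': array([[-0.71824229, -0.69560067, -0.01636253],
       [-0.51793797,  0.55020403, -0.65499297],
       [ 0.46461627, -0.46196887, -0.7554578 ]]), 't': array([0.39225711, 0.32124967, 1.05350547])}
{'clock': 0.1, 'qpos': array([-1.21362311e+00,  3.51188592e-01,  1.65229911e+00,  8.32401810e-06,
        1.13910157e+00, -8.46214607e-02]), 'dq': array([ 0.0018479 , -0.00127142, -0.00112402,  0.0030194 ,  0.00079062,
       -0.00029017]), 'joint_torque': array([ 2.58584414e-04, -5.06832004e+01, -2.91874158e+01, -8.50841684e-05,
        2.68863121e-03,  2.57125060e-05]), 'ee_pos': array([ 0.23508194, -0.49693984,  0.23883202]), 'ee_rot': array([-4.94204365e-04,  9.75701491e-01,  2.19103519e-01, -6.39534888e-05]), 'wrist_force': array([ 0.2252642 ,  0.82243835, -0.59925674]), 'torque': array([-0.04543079,  0.01298223,  0.02331836]), 'grasp_force': 0.0, 'opening': 0.08534214339122134}
```

View pics/top0.png

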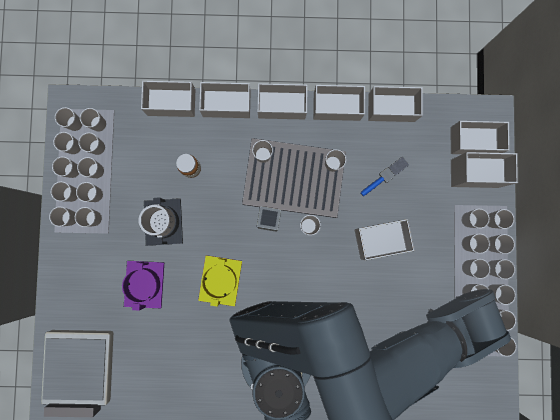

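View pics/side0.png

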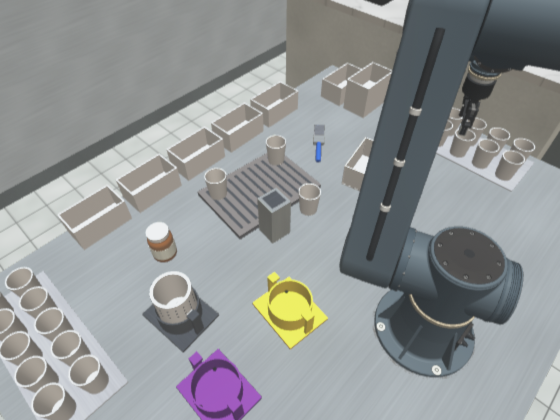

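The top view shows the board around (294,178), the block at (269,217), cup_a at (310,226) and the dark holder with its basket at (160,221). The side view agrees. I'll enlarge crops next.

Run:
```python
import cv2
t=cv2.imread("pics/top0.png"); s=cv2.imread("pics/side0.png")
cv2.imwrite("pics/c1.png",cv2.resize(t[130:250,135:355],None,fx=3.6,fy=3.6,interpolation=cv2.INTER_CUBIC))
cv2.imwrite("pics/c2.png",cv2.resize(s[260:360,130:230],None,fx=6,fy=6,interpolation=cv2.INTER_CUBIC))
```

```text
(no output)
```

View pics/c1.png

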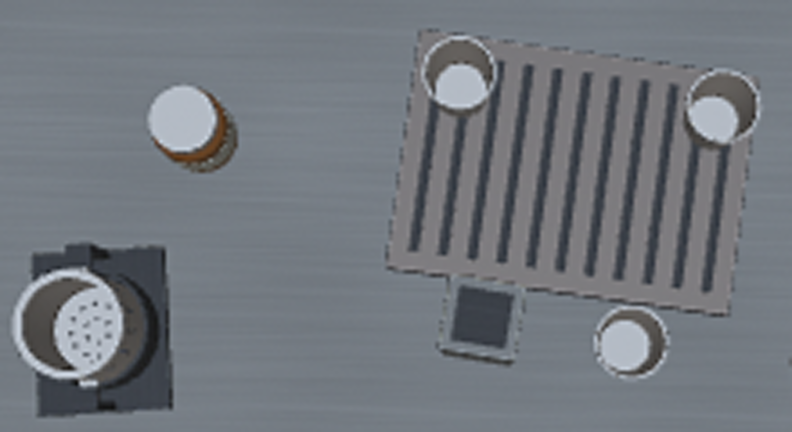

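View pics/c2.png

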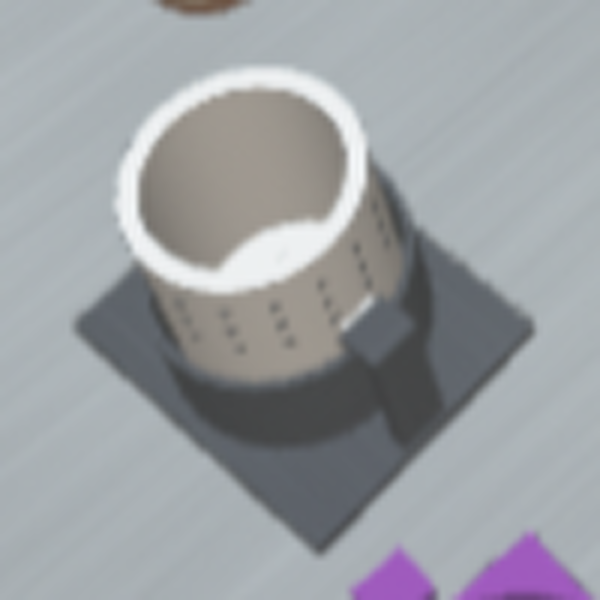

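The crops show these positions:
- **c1:** board corners (419,31), (758,76), (729,314), (388,268). Block top corners (452,276), (524,286), (515,355), (440,347). Holder plate corners (33,254), (164,246), (172,409), (38,416). Rim centre (68,325). Cup_a rim (631,342).
- **c2:** rim centre (243,180), with the catch towards the robot.

```bash
cat > h.py <<'E'
from plant import arm
import numpy as np, cv2
def ray(n,u,v,z):
    m=arm.camera_model(n);R=np.array(m["R"]);t=np.array(m["t"])
    d=R.T@np.array([(u-m["cx"])/m["fx"],(v-m["cy"])/m["fy"],1]);c=-R.T@t
    return c+d*(z-c[2])/d[2]
def c1(u,v,z): return ray("top",135+u/3.6-.36,130+v/3.6-.36,z)
def c2(u,v,z): return ray("side",130+u/6-.42,260+v/6-.42,z)
def proj(n,X):
    m=arm.camera_model(n);p=np.array(m["R"])@np.array(X)+np.array(m["t"])
    return m["cx"]+m["fx"]*p[0]/p[2],m["cy"]+m["fy"]*p[1]/p[2]
E
python3 - <<'E'
from h import *
np.set_printoptions(precision=4,suppress=True)
def show(n,pts,z):
    P=np.array([c1(*p,z) for p in pts]); (c,s,a)=cv2.minAreaRect((P[:,:2]*1000).astype(np.float32)); print(n,P[:,:2].tolist(),"mean",P.mean(0),s,a)
show("board",[(419,31),(758,76),(729,314),(388,268)],.02)
show("block",[(452,276),(524,286),(515,353),(442,345)],.15)
show("holder",[(33,254),(164,246),(172,409),(38,416)],.012)
print("rim",c1(68,325,.142),c2(243,180,.142)); print("cupa",c1(631,342,.085))
print("cups",c1(460,73,.105),c1(723,107,.105))
E
```

```text
board [[0.7851082210010369, 0.10564701457999454], [0.7474558120188346, -0.23120047787422496], [0.5105284131524847, -0.2047525935526777], [0.5489146932030772, 0.13053178985007263]] mean [ 0.648  -0.0499  0.02  ] (338.9806213378906, 238.3989715576172) 83.62202453613281
block [[0.531795765612518, 0.06489090945851167], [0.5240734014796612, -0.000292624354101427], [0.4634176958842879, 0.00667675520741693], [0.4693074860062613, 0.0725269515551481]] mean [0.4971 0.036  0.15  ] (66.0858154296875, 62.95268630981445) 83.24361419677734
holder [[0.5562136625138586, 0.4798861482006828], [0.5667788706155847, 0.35177119978630517], [0.4069681258302071, 0.3385085559336838], [0.397612369142623, 0.46871580607788926]] mean [0.4819 0.4097 0.012 ] (160.3502960205078, 130.54296875) 4.109807014465332
rim [0.4809 0.4107 0.142 ] [0.4803 0.4152 0.142 ]
cupa [ 0.4783 -0.1033  0.085 ]
cups [0.7266 0.0625 0.105 ] [ 0.6998 -0.1849  0.105 ]
```

drive_tool([
  [[0.35, 1, 0], [0, 0, -0.2]],
  [[0.35, 1, 0], [0, 0, -0.2]],
  [[0.35, 1, 0], [0, 0, -0.2]],
  [[0.35, 1, 0], [0, 0, -0.2]],
  [[0.35, 1, 0], [0, 0, -0.2]],
  [[0.35, 1, 0], [0, 0, -0.2]],
  [[0.35, 1, 0], [0, 0, -0.2]],
  [[0.35, 1, 0], [0, 0, -0.2]],
  [[0.35, 1, 0], [0, 0, -0.2]],
  [[0.35, 1, 0], [0, 0, -0.2]],
  [[0.35, 1, 0], [0, 0, -0.2]],
  [[0.35, 1, 0], [0, 0, -0.2]],
], hand=255)

```text
clock: 1.3
ee_pos: [0.3193, -0.2562, 0.2391]
ee_rot: [-0.0, 0.995, 0.1, -0.0]
wrist_force: [-0.2, 0.5, -0.3]
opening: -0.0003
grasp_force: 0.0
```

drive_tool([
  [[0.35, 1, 0], [0, 0, -0.2]],
  [[0.35, 1, 0], [0, 0, -0.2]],
  [[0.35, 1, 0], [0, 0, -0.2]],
  [[0.35, 1, 0], [0, 0, -0.2]],
  [[0.35, 1, 0], [0, 0, -0.2]],
  [[0.35, 1, 0], [0, 0, -0.2]],
  [[0.35, 1, 0], [0, 0, -0.2]],
  [[0.35, 1, 0], [0, 0, -0.2]],
  [[0.35, 1, 0], [0, 0, -0.2]],
  [[0.35, 1, 0], [0, 0, -0.2]],
  [[0.35, 1, 0], [0, 0, -0.2]],
  [[0.35, 1, 0], [0, 0, -0.2]],
])

```text
clock: 2.5
ee_pos: [0.4032, -0.0163, 0.2392]
ee_rot: [-0.0, 1.0, -0.019, -0.0]
wrist_force: [0.2, -0.1, -0.3]
opening: 0.0001
grasp_force: 0.0
```

drive_tool([
  [[0.35, 1, 0], [0, 0, -0.2]],
  [[0.35, 1, 0], [0, 0, -0.2]],
  [[0.3, 1, 0], [0, 0, -0.2]],
  [[0, 0, -1], [0, 0, 0]],
  [[0, 0, -1], [0, 0, 0]],
  [[0, 0, -1], [0, 0, 0]],
  [[0, 0, -1], [0, 0, 0]],
  [[0, 0, -0.9], [0, 0, 0]],
  [[0, 0, 0], [0, 0, 0]],
])

```text
clock: 3.4
ee_pos: [0.4219, 0.0428, 0.1395]
ee_rot: [0.0, 0.999, -0.049, -0.002]
wrist_force: [-0.3, -0.5, 0.8]
opening: -0.0001
grasp_force: 0.0
```

drive_tool([
  [[0.5, -0.05, 0], [0, 0, 0]],
  [[0.5, -0.05, 0], [0, 0, 0]],
  [[0.4, -0.05, 0], [0, 0, 0]],
  [[0.4, -0.05, 0], [0, 0, 0]],
  [[0.4, -0.05, 0], [0, 0, 0]],
  [[0.4, -0.05, 0], [0, 0, 0]],
  [[0.4, -0.05, 0], [0, 0, 0]],
  [[0.4, -0.05, 0], [0, 0, 0]],
  [[0.4, -0.05, 0], [0, 0, 0]],
  [[0.4, -0.05, 0], [0, 0, 0]],
])

```text
clock: 4.4
ee_pos: [0.508, 0.0328, 0.1414]
ee_rot: [-0.0, 0.999, -0.049, 0.0]
wrist_force: [-1.1, -0.1, 1.8]
opening: 0.0003
grasp_force: 0.8
```

Run:
```python
from h import *
a=arm.snapshot("side"); cv2.imwrite("pics/s1.png",cv2.resize(a[120:320,150:400],None,fx=2.8,fy=2.8))
```

```text
(no output)
```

View pics/s1.png

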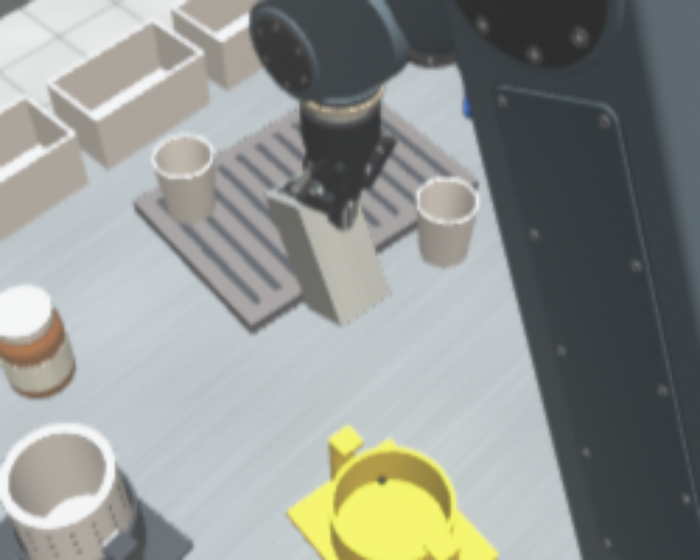

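The block is tipping: its top, around (330,200) in the crop, leans towards the board. I'll keep pushing.

drive_tool([
  [[0.4, -0.05, 0], [0, 0, 0]],
  [[0.4, -0.05, 0], [0, 0, 0]],
  [[0.4, -0.05, 0], [0, 0, 0]],
  [[0.4, -0.05, 0], [0, 0, 0]],
  [[0.4, -0.05, 0], [0, 0, 0]],
  [[0.4, -0.05, 0], [0, 0, 0]],
  [[0, 0, 0], [0, 0, 0]],
  [[0, 0, 0], [0, 0, 0]],
])

```text
clock: 5.25
ee_pos: [0.5551, 0.0268, 0.1411]
ee_rot: [-0.0, 0.999, -0.049, -0.0]
wrist_force: [0.2, 0.5, 0.2]
opening: 0.0002
grasp_force: 0.0
```

Run:
```python
from h import *
a=arm.snapshot("side"); cv2.imwrite("pics/s2.png",cv2.resize(a[120:320,150:400],None,fx=2.8,fy=2.8))
```

```text
(no output)
```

View pics/s2.png

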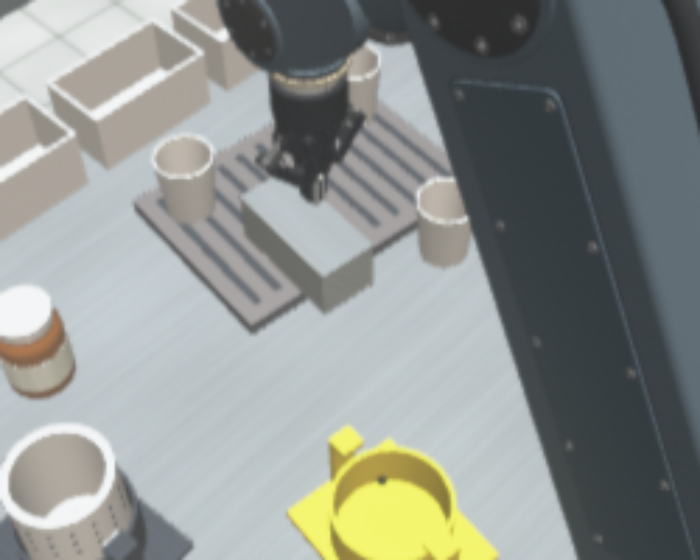

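The block lies flat on the board: its top spans (245,190) to (370,250) in the crop, with a small overhang at the near edge. Next is the basket.

drive_tool([
  [[0, 0, 1], [0, 0, 0]],
  [[0, 0, 1], [0, 0, 0]],
  [[-0.2, 1, 1], [0, 0, 0.1]],
  [[-0.2, 1, 1], [0, 0, 0.1]],
  [[-0.2, 1, 0], [0, 0, 0.1]],
  [[-0.2, 1, 0], [0, 0, 0.1]],
  [[-0.2, 1, 0], [0, 0, 0.1]],
  [[-0.2, 1, 0], [0, 0, 0.1]],
  [[-0.2, 1, 0], [0, 0, 0.1]],
  [[-0.2, 1, 0], [0, 0, 0.1]],
  [[-0.2, 1, 0], [0, 0, 0.1]],
  [[-0.2, 1, 0], [0, 0, 0.1]],
], hand=60)

```text
clock: 6.5
ee_pos: [0.5146, 0.2276, 0.2213]
ee_rot: [0.0, 1.0, 0.001, -0.0]
wrist_force: [-0.8, -1.0, 0.4]
opening: 0.0654
grasp_force: 0.0
```

drive_tool([
  [[-0.2, 1, 0], [0, 0, 0.1]],
  [[-0.2, 1, 0], [0, 0, 0.1]],
  [[-0.2, 1, 0], [0, 0, 0.1]],
  [[-0.2, 1, 0], [0, 0, 0.1]],
  [[-0.2, 1, 0], [0, 0, 0.1]],
  [[-0.2, 1, 0], [0, 0, 0.1]],
  [[-0.2, 1, 0], [0, 0, 0.1]],
  [[0, 0, -1], [0, 0, 0]],
  [[0, 0, -1], [0, 0, 0]],
  [[0, 0, 0], [0, 0, 0]],
])

```text
clock: 7.5
ee_pos: [0.4857, 0.3662, 0.1789]
ee_rot: [0.001, 0.999, 0.036, -0.002]
wrist_force: [-0.9, -0.9, 0.3]
opening: 0.0654
grasp_force: 0.0
```

Run:
```python
from h import *
a=arm.snapshot("side"); cv2.imwrite("pics/s3.png",cv2.resize(a[200:360,110:270],None,fx=3.7,fy=3.7,interpolation=cv2.INTER_CUBIC))
s=arm.observe(); print(s["qpos"],s["ee_pos"],s["opening"],s["clock"])
for p in [(.481,.411,.142),(.4845,.3651,.142)]: u,v=proj("side",p); print((u-110)*3.7,(v-200)*3.7)
```

```text
[5.69216472e-01 5.20156414e-01 1.54642978e+00 7.93819145e-07
 1.07735836e+00 2.06805163e+00] [0.48649381 0.36649437 0.18057859] 0.06498936024249091 7.55
226.8064472837793 326.58375683642436
279.373744373566 278.8025099181916
```

View pics/s3.png

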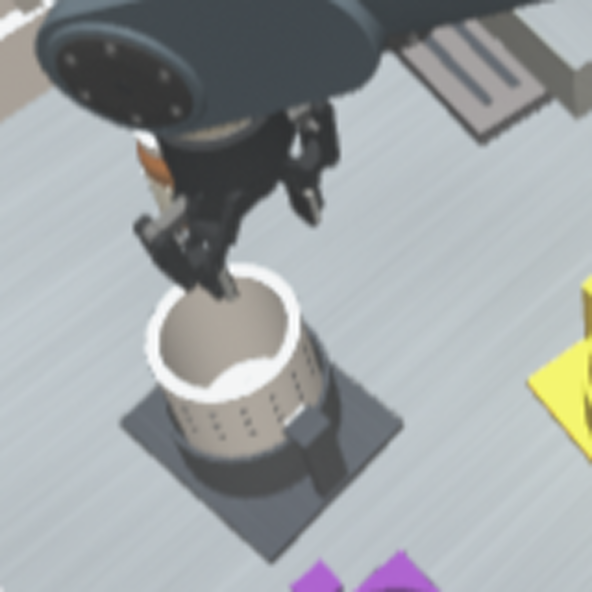

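The open fingers straddle the near-y wall, with the rim centre near (223,333) in the crop, so the alignment is good. I'll descend and grip.

drive_tool([
  [[-0.1, 0, -0.6], [0, 0, 0]],
  [[0, 0, -0.8], [0, 0, 0]],
  [[0, 0, -0.8], [0, 0, 0]],
  [[0, 0, -0.6], [0, 0, 0]],
  [[0, 0, -0.2], [0, 0, 0]],
  [[0, 0, 0], [0, 0, 0]],
])

```text
clock: 8.15
ee_pos: [0.4852, 0.3668, 0.1211]
ee_rot: [0.0, 0.999, 0.036, -0.0]
wrist_force: [-0.1, -0.4, 0.1]
opening: 0.0657
grasp_force: 0.0
```

drive_tool([
  [[0, 0, 0], [0, 0, 0]],
  [[0, 0, 0], [0, 0, 0]],
  [[0, 0, 0], [0, 0, 0]],
  [[0, 0, 0], [0, 0, 0]],
  [[0, 0, 0], [0, 0, 0]],
  [[0, 0, 0], [0, 0, 0]],
  [[0, 0, 0], [0, 0, 0]],
], hand=255)

```text
clock: 8.85
ee_pos: [0.4855, 0.3668, 0.1218]
ee_rot: [-0.0, 0.999, 0.036, 0.0]
wrist_force: [0.2, -2.4, 6.2]
opening: 0.0075
grasp_force: 56.7
```

drive_tool([
  [[0.196, 0.028, 0], [0, 0, 0.873]],
  [[0.193, 0.045, 0], [0, 0, 0.873]],
  [[0.188, 0.062, 0], [0, 0, 0.873]],
  [[0.182, 0.078, 0], [0, 0, 0.873]],
])

```text
clock: 9.25
ee_pos: [0.5008, 0.3712, 0.1218]
ee_rot: [-0.0, 0.978, 0.21, 0.0]
wrist_force: [-0.1, -2.0, 6.0]
opening: 0.0076
grasp_force: 62.1
```

drive_tool([
  [[0.174, 0.094, 0], [0, 0, 0.873]],
  [[0.166, 0.108, 0], [0, 0, 0.873]],
  [[0.156, 0.122, 0], [0, 0, 0.873]],
  [[0.144, 0.136, 0], [0, 0, 0.873]],
  [[0.132, 0.148, 0], [0, 0, 0.873]],
  [[0.12, 0.16, 0], [0, 0, 0.873]],
  [[0, 0, 0], [0, 0, 0]],
])

```text
clock: 9.95
ee_pos: [0.5191, 0.3873, 0.1219]
ee_rot: [-0.0, 0.89, 0.455, 0.001]
wrist_force: [3.6, 3.6, 4.4]
opening: 0.0074
grasp_force: 56.7
```

Run:
```python
from h import *
a=arm.snapshot("side"); cv2.imwrite("pics/s4.png",cv2.resize(a[200:360,110:270],None,fx=3.7,fy=3.7,interpolation=cv2.INTER_CUBIC))
s=arm.observe(); print(s["qpos"],s["wrist_force"],s["torque"])
```

```text
[5.68868228e-01 6.52323642e-01 1.47865450e+00 1.97705940e-04
 1.00775076e+00 1.19651772e+00] [2.75310465 1.52550282 6.17346393] [ 0.24059066 -0.51373261 -0.02296654]
```

View pics/s4.png

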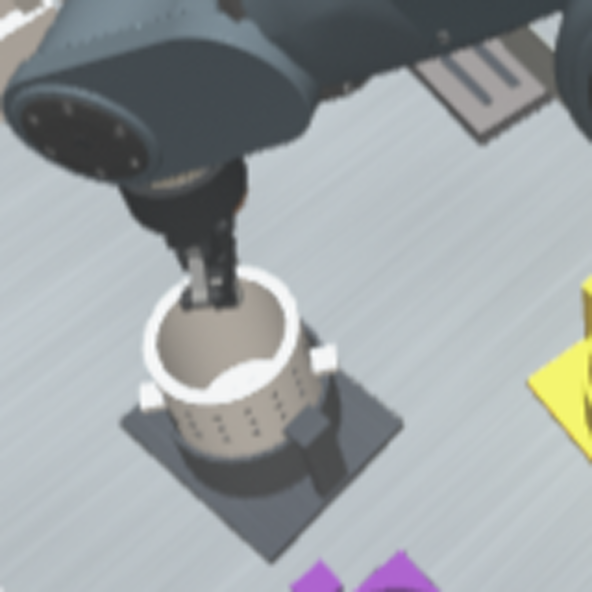

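The lugs, at (323,357) and (150,397), have turned clear of the catches. I'll pull straight up.

drive_tool([
  [[0, 0, 0.2], [0, 0, 0]],
  [[0, 0, 0.2], [0, 0, 0]],
  [[0, 0, 0.3], [0, 0, 0]],
  [[0, 0, 0.4], [0, 0, 0]],
  [[0, 0, 0.4], [0, 0, 0]],
  [[0, 0, 0.5], [0, 0, 0]],
  [[0, 0, 0.5], [0, 0, 0]],
  [[0, 0, 0.5], [0, 0, 0]],
  [[0, 0, 0.5], [0, 0, 0]],
  [[0, 0, 0.5], [0, 0, 0]],
  [[0, 0, 0.5], [0, 0, 0]],
  [[0, 0, 0.5], [0, 0, 0]],
])

```text
clock: 11.2
ee_pos: [0.5182, 0.3864, 0.2221]
ee_rot: [-0.0, 0.89, 0.455, -0.0]
wrist_force: [-0.0, 0.1, -2.1]
opening: 0.0074
grasp_force: 57.2
```

drive_tool([
  [[0, 0, 0.5], [0, 0, 0]],
  [[0, 0, 0.5], [0, 0, 0]],
  [[0, 0, 0.5], [0, 0, 0]],
  [[0, 0, 0.5], [0, 0, 0]],
  [[0, 0, 0.5], [0, 0, 0]],
  [[0, 0, 0.5], [0, 0, 0]],
  [[0, 0, 0], [0, 0, 0]],
  [[0, 0, 0], [0, 0, 0]],
])

```text
clock: 12.0
ee_pos: [0.5182, 0.3864, 0.2812]
ee_rot: [0.0, 0.89, 0.455, -0.0]
wrist_force: [-0.0, -0.7, -2.5]
opening: 0.0075
grasp_force: 57.1
```

Run:
```python
from h import *
a=arm.snapshot("side"); cv2.imwrite("pics/s5.png",a[80:380,100:480])
s=arm.observe(); print(s["qpos"],s["wrist_force"],s["torque"],s["ee_pos"])
```

```text
[ 5.68762725e-01  4.94802941e-01  1.33107372e+00 -6.30608893e-06
  1.31647958e+00  1.19475642e+00] [-0.30681282 -0.26266632 -2.38420879] [-0.08214087 -0.13891954  0.01619852] [0.51804779 0.38633532 0.28080429]
```

View pics/s5.png

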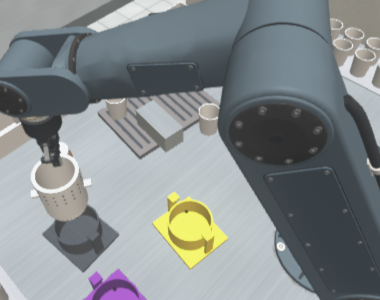

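The basket is free and hangs upright. I'll carry it to the free right half of the board.

drive_tool([
  [[0.1, -0.4, 0], [0, 0, 0]],
  [[0.2, -0.8, 0], [0, 0, 0]],
  [[0.23, -0.95, 0], [0, 0, 0]],
  [[0.23, -0.95, 0], [0, 0, 0]],
  [[0.23, -0.95, 0], [0, 0, 0]],
  [[0.23, -0.95, 0], [0, 0, 0]],
  [[0.23, -0.95, 0], [0, 0, 0]],
  [[0.23, -0.95, 0], [0, 0, 0]],
  [[0.23, -0.95, 0], [0, 0, 0]],
  [[0.23, -0.95, 0], [0, 0, 0]],
  [[0.23, -0.95, 0], [0, 0, 0]],
  [[0.23, -0.95, 0], [0, 0, 0]],
])

```text
clock: 13.25
ee_pos: [0.5703, 0.17, 0.2813]
ee_rot: [0.0, 0.891, 0.455, -0.0]
wrist_force: [0.7, -0.5, -2.0]
opening: 0.0075
grasp_force: 57.2
```

drive_tool([
  [[0.23, -0.95, 0], [0, 0, 0]],
  [[0.23, -0.95, 0], [0, 0, 0]],
  [[0.23, -0.95, 0], [0, 0, 0]],
  [[0.23, -0.95, 0], [0, 0, 0]],
  [[0.23, -0.95, 0], [0, 0, 0]],
  [[0.23, -0.95, 0], [0, 0, 0]],
  [[0.23, -0.95, 0], [0, 0, 0]],
  [[0.23, -0.95, 0], [0, 0, 0]],
  [[0.23, -0.95, 0], [0, 0, 0]],
  [[0.23, -0.95, 0], [0, 0, 0]],
  [[0.23, -0.95, 0], [0, 0, 0]],
  [[0.23, -0.95, 0], [0, 0, 0]],
])

```text
clock: 14.45
ee_pos: [0.6253, -0.0576, 0.2814]
ee_rot: [0.0, 0.891, 0.455, 0.0]
wrist_force: [-0.3, -0.1, -2.0]
opening: 0.0078
grasp_force: 57.1
```

drive_tool([
  [[0.25, -0.9, 0], [0, 0, 0]],
  [[0.22, -0.9, 0], [0, 0, 0]],
  [[0.2, -0.8, 0], [0, 0, 0]],
  [[0.15, -0.6, 0], [0, 0, 0]],
  [[0.12, -0.4, 0], [0, 0, 0]],
  [[0, -0.2, 0], [0, 0, 0]],
  [[0, 0, 0], [0, 0, 0]],
])

```text
clock: 15.15
ee_pos: [0.6442, -0.1317, 0.2812]
ee_rot: [-0.0, 0.891, 0.455, -0.0]
wrist_force: [0.1, 1.1, -3.2]
opening: 0.0075
grasp_force: 57.2
```

drive_tool([
  [[0, 0, -0.6], [0, 0, 0]],
  [[0, 0, -0.8], [0, 0, 0]],
  [[0, 0, -0.8], [0, 0, 0]],
  [[0, 0, -0.8], [0, 0, 0]],
  [[0, 0, -0.8], [0, 0, 0]],
  [[0, 0, -0.8], [0, 0, 0]],
  [[0, 0, -0.8], [0, 0, 0]],
  [[0, 0, -0.7], [0, 0, 0]],
  [[0, 0, -0.5], [0, 0, 0]],
  [[0, 0, -0.3], [0, 0, 0]],
  [[0, 0, -0.2], [0, 0, 0]],
  [[0, 0, 0], [0, 0, 0]],
])

```text
clock: 16.35
ee_pos: [0.6442, -0.1315, 0.1391]
ee_rot: [-0.0, 0.89, 0.455, -0.0]
wrist_force: [-0.5, -0.0, -2.9]
opening: 0.0074
grasp_force: 57.2
```

drive_tool([
  [[0, 0, -0.1], [0, 0, 0]],
  [[0, 0, -0.1], [0, 0, 0]],
  [[0, 0, 0], [0, 0, 0]],
])

```text
clock: 16.65
ee_pos: [0.6442, -0.1315, 0.1353]
ee_rot: [-0.0, 0.89, 0.455, 0.0]
wrist_force: [0.5, 0.2, -3.0]
opening: 0.0078
grasp_force: 57.2
```

drive_tool([
  [[0, 0, -0.1], [0, 0, 0]],
  [[0, 0, -0.1], [0, 0, 0]],
  [[0, 0, 0], [0, 0, 0]],
])

```text
clock: 16.95
ee_pos: [0.644, -0.1315, 0.1309]
ee_rot: [-0.0, 0.89, 0.455, -0.0]
wrist_force: [-0.1, 0.7, -1.9]
opening: 0.0079
grasp_force: 57.2
```

drive_tool([
  [[0, 0, -0.05], [0, 0, 0]],
  [[0, 0, 0], [0, 0, 0]],
])

```text
clock: 17.15
ee_pos: [0.6442, -0.1316, 0.1302]
ee_rot: [0.0, 0.89, 0.455, 0.0]
wrist_force: [0.0, 0.4, -2.5]
opening: 0.0077
grasp_force: 57.3
```

drive_tool([
  [[0, 0, -0.05], [0, 0, 0]],
  [[0, 0, 0], [0, 0, 0]],
])

```text
clock: 17.35
ee_pos: [0.6446, -0.1318, 0.1298]
ee_rot: [0.0, 0.89, 0.455, 0.0]
wrist_force: [0.0, -1.7, 1.5]
opening: 0.008
grasp_force: 57.8
```

drive_tool([
  [[0, 0, -0.05], [0, 0, 0]],
  [[0, 0, 0], [0, 0, 0]],
])

```text
clock: 17.55
ee_pos: [0.6448, -0.1319, 0.1298]
ee_rot: [0.001, 0.89, 0.455, 0.001]
wrist_force: [-1.4, -1.6, 10.4]
opening: 0.0078
grasp_force: 58.7
```

Force shows it is down on the board. I'll release with a partial opening and rise.

drive_tool([
  [[0, 0, 0], [0, 0, 0]],
  [[0, 0, 0], [0, 0, 0]],
  [[0, 0, 0], [0, 0, 0]],
  [[0, 0, 0], [0, 0, 0]],
  [[0, 0, 0], [0, 0, 0]],
], hand=170)

```text
clock: 18.05
ee_pos: [0.6441, -0.1315, 0.1281]
ee_rot: [-0.0, 0.89, 0.455, -0.0]
wrist_force: [-0.4, -0.2, 0.1]
opening: 0.0286
grasp_force: 0.0
```

drive_tool([
  [[0, 0, 0.3], [0, 0, 0]],
  [[0, 0, 0.5], [0, 0, 0]],
  [[0, 0, 0.5], [0, 0, 0]],
  [[0, 0, 1], [0, 0, 0]],
  [[0, 0, 1], [0, 0, 0]],
  [[0, 0, 1], [0, 0, 0]],
  [[0, 0, 1], [0, 0, 0]],
  [[0, 0, 1], [0, 0, 0]],
  [[0, -1, 0], [0, 0, 0]],
  [[0, -1, 0], [0, 0, 0]],
  [[0, -1, 0], [0, 0, 0]],
  [[0, -1, 0], [0, 0, 0]],
])

```text
clock: 19.25
ee_pos: [0.6437, -0.2138, 0.2533]
ee_rot: [-0.001, 0.891, 0.455, -0.001]
wrist_force: [0.4, -0.1, 0.2]
opening: 0.0288
grasp_force: 0.0
```

drive_tool([
  [[0, -1, 0], [0, 0, 0]],
  [[0, -1, 0], [0, 0, 0]],
  [[0, -1, 0], [0, 0, 0]],
  [[0, -1, 0], [0, 0, 0]],
  [[0, -1, 0], [0, 0, 0]],
  [[0, -1, 0], [0, 0, 0]],
  [[0, -1, 0], [0, 0, 0]],
  [[0, 0, 0], [0, 0, 0]],
  [[0, 0, 0], [0, 0, 0]],
])

```text
clock: 20.15
ee_pos: [0.6441, -0.352, 0.254]
ee_rot: [-0.0, 0.891, 0.455, -0.0]
wrist_force: [-0.8, -0.2, -0.4]
opening: 0.028
grasp_force: 0.0
```

Run:
```python
from h import *
a=arm.snapshot("top")[120:260,225:365]; b=arm.snapshot("side")[110:270,180:340]
cv2.imwrite("pics/fin.png",np.hstack([cv2.resize(a,(400,400),interpolation=cv2.INTER_CUBIC),cv2.resize(b,(400,400),interpolation=cv2.INTER_CUBIC)]))
print(arm.observe()["ee_pos"])
```

```text
[ 0.64432642 -0.35103771  0.25426646]
```

View pics/fin.png

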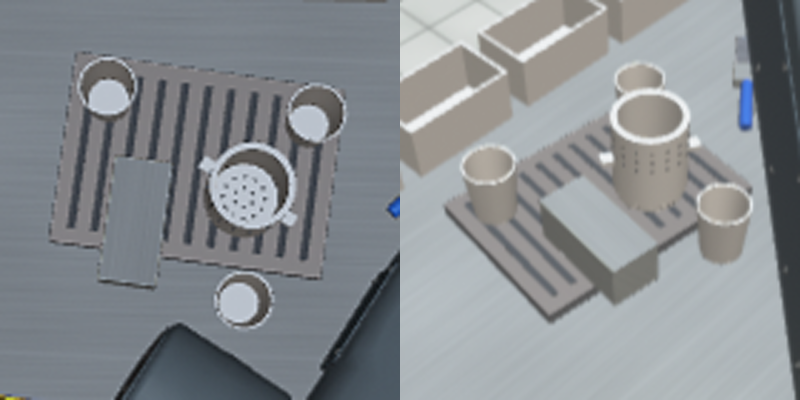

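The final view shows the block flat on the board, the basket upright and wholly on it at (250,187) in the left panel, and the cups undisturbed. I'm handing in.

```bash
python3 -c "
from plant import arm
print(arm.finish_job())"
```

```text
the job is handed in; nothing more can be done
None
```

The job is handed in: the block lies flat on its side on the board with about 20 mm over the near edge, and the basket stands upright with its whole foot on the board, all in about 20 s of the 51 s allowed.

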